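# Turn the lazy Susan, pace its knob and park it at the mark

### The job

Serve with the lazy Susan on the island: set it turning by its knob, never faster than a quarter turn per second, let go, and while it coasts by itself keep the open hand at the knob without touching it for at least six seconds, the point between the finger pads within 1.5 cm of the knob's centre line sideways and within 4 cm of its top in height. Then take hold of the knob while it is still turning, bring it round to rest over the brass mark on the slate, and let go. Nothing on the tray may tip over or come off it, and leave everything else on the island alone.

Things in the scene. Friction and masses are not known exactly. Their poses are not given: they have to be found in the camera images.
- tray: round oak lazy Susan tray, 300 mm across, turns freely either way without stops about the upright axis through its origin (underside centre, 34 mm above the island top). x axis points to the knob, z up. Floor 42 mm, rim top 52 mm above the island. Nominal mass 1.2 kg (0.85 to 2.4 kg), inertia with load about 0.019 kg m2. Things on it ride along by friction only
- susan: fixed steel foot and bearing under the tray, 120 mm across, on the tray's axis, origin 12 mm above the island top. Bearing friction on the tray: dry 0.0016 N m plus viscous 0.0008 N m s/rad. The knob does not turn in its seat: a hand that grips it must turn along with the tray, or the knob slips in the pads
- tray_knob (a point): centre of the top face of the tray's knob: an upright dark-wood round post with a red cap, 32 mm diameter, rising 75 mm above the tray floor, standing 110 mm from the tray's axis; this point is 117 mm above the island top and rides with the tray
- board: fixed round slate board under the lazy Susan, 380 mm across, 12 mm thick, origin at the centre of its underside, on the tray's axis; its x axis points to the brass mark. It stands elsewhere on the island and turned otherwise in each run
- board_mark (a point): the parking place, fixed: the point where the centre of the knob's top is to come to rest, 110 mm from the axis and 117 mm above the island top, in the direction of the brass bar (34 x 20 mm) let into the slate's rim outside the tray
- shaker: loose salt shaker on the tray, white with a steel cap, 38 mm diameter, 62 mm tall, 0.12 kg, origin at the centre of its underside, z up
- jam: loose jam jar on the tray, green lid, 56 mm diameter, 70 mm tall, 0.25 kg, origin at the centre of its underside, z up
- candle: loose cream pillar candle on the tray, 60 mm diameter, 50 mm tall with an 8 mm wick, 0.15 kg, origin at the centre of its underside, z up
- bowl: loose white bowl to the left, 130 mm across, 65 mm high, origin at the centre of its underside; leave alone
- mug: loose blue mug beyond the board on the left, 80 mm across, 90 mm high, origin at the centre of its underside; leave alone
- oil: loose green oil bottle to the right, 66 mm diameter, 200 mm tall, origin at the centre of its underside; leave alone
There are look-alikes about, which are no part of the job. There is more than one size of the jam; the job needs the smaller. Of the things shaped like the shaker, the white one is meant.

How it is judged:
By the outcome, as a careful person would: the job done as asked, in the order asked, and still so for the second after the job is handed in, with the robot touching nothing.
It also fails if it takes over 64 s, if anything falls off the work surface, if the arm or the gripper's body presses on something with over 40 N, if the wrist force passes 120 N, or if a joint passes its speed limit or range.

### The arm

A 6-joint arm with a two-finger parallel gripper is mounted at the origin on the work surface. World frame = base frame: x ahead of the robot, y to its left, z up, the work surface at z = 0. Lengths are in m, angles in rad, forces in N, time in s.
With the tool pointing down it reaches from about 0.25 to 0.725 m from the base axis. Payload 4 kg.
Tool frame: the origin (TCP) lies midway between the tips of the shut fingers; the grasp point (between the pads) lies 19 mm behind it (bot.grip_depth is the distance from the TCP to the grasp point, in m); z points along the fingers, y is the line along which they close (so a half turn about z gives the same grasp; the last joint's range is limited). The gripper opens to 85 mm and grips with 20 to 120 N. Pads are 22 mm wide; open, the fingers measure 114 mm over their backs; the gripper's body (76 mm by 85 mm) begins 54 mm behind the grasp point. The pads swing forward as they close: fully open they stand 13 mm farther back than shut.
Start: joints at [-1.262, 0.241, 0.005, 1.335, 0, 1.571], TCP at [0.152, -0.476, 0.21] pointing down, gripper open.
Joint ranges: [-2.72, 2.72], [-1.05, 1.87], [-1.09, 1.28], [-1.99, 2.15], [-1.42, 1.44], [-3.14, 3.14]. Speed limits (rad/s): [2.79, 2.79, 3.14, 3.14, 3.14, 3.14].

### API

Orientations are given as a unit quaternion [x, y, z, w].
In Python, from workcell import bot gives the robot as it stands.
- The arm moves only by the shell command python3 -m creep 'ROWS'. ROWS is JSON, one flat list of numbers, 5 for each row, row after row: the shift along the world's x, y, z in m, then the turn about the world's z in rad, then the finger opening in m, from 0 to 0.0854. In form: [x, y, z, twist, claw, x, y, z, twist, claw, ...]. A call has 1 to 10 rows; each row is the pose to reach, as a shift and turn from the pose commanded when the call began; what a row does not reach only later rows make up. A row lasts 1/12 s, in which the tool goes at most 41.7 mm and 7.16 degrees, less where a joint would pass 70% of its speed; a pose out of reach is approached as far as the arm can. A call with a gripper value outside its range is refused whole. The fingers move at their own pace and stop on an object; the grip force is fixed at half the most. Time passes only in rows, so rows that repeat a pose let the fingers close. It gives the time, the measured TCP pose, the force, the opening and the grip force at its end, in the units of the state.
- bot.get_obs(): the state, without advancing time (a new reading comes with each control period).
- bot.camera(name): name is "scene" or "side" or "wrist"; returns a dict with "pixels" (400x640x3 uint8, red, green, blue), "camera_matrix" (3x3 intrinsics, pixels), "dist_coeffs" ([k1, k2, p1, p2, k3] as OpenCV has them; the pictures are not rectified), "extrinsics" (4x4, takes a point from world to camera coordinates); the wrist camera has in their place "T_tool_cam" (4x4, takes a point from camera to tool coordinates, whose origin is the TCP and whose axes are the flange's). Camera axes: x right, y down, z forward; pixel columns grow to the right and rows downward; lengths in m; the calibration is good to about 2 mm. A picture is of the moment at which its call begins: read the wrist's pose just before it. There is no depth.
- bot.job_done(): hands the job in; it is judged then, once.
Trained networks look in the newest picture that a camera, given by its name, has taken for a name from the list of things; names that differ only in an ending like _2 or _b are one class to them, and where a whole thing is asked for, a point or a joint stands for the part that bears it (a point fixed in the world has none). Each returns a list of dicts, best first, with "score" (0 to 1); they miss things now and then, are a little off and sometimes report something else, mostly with a low value. They report only what shows in the picture. A call takes as long as a camera call. They do not tell look-alikes from the thing itself.
- bot.look_for(camera, thing): "centre" ([column, row] as shares, 0 to 1, of the picture: columns of its width, rows of its height, amid what is visible of it).
- bot.place_of(camera, thing): "centre" ([column, row] as shares, 0 to 1, of the picture: columns of its width, rows of its height: a listed point, or the origin of a listed thing).
The state is a dict: "clock": time; "joint_pos": joint angles; "joint_vel": joint speeds; "tau": joint torques, N m; "eef_pos": TCP position; "tool_rot": TCP orientation; "ft_force": force on the tool from outside, world axes, zero at the start; "ft_torque": the same for the moment, N m; "grip_width": finger opening in m; "grasp_force": force on a finger pad.
Only numpy, scipy, OpenCV 4.12 (cv2) and the standard library are available. Lean on these libraries where they do the work, as an engineer would, in place of code of your own. Each camera call takes 0.05 s, during which the arm holds its last target. There are 200 camera calls.

## Working session

There is one attempt and no reset: what is moved stays moved. The work goes in short steps, Python scripts to look and compute and a shell command to move; the robot and the scene stay as the last step left them, time stands still between calls to the robot, and variables do not carry over. Pictures are saved under pics/ and viewed, at most 10 in all, crops included, and the job is handed in when it is done.

```bash
mkdir -p pics; ls; cat > h.py <<'E'
import numpy as np, cv2
from workcell import bot
from scipy.spatial.transform import Rotation as R
def cam(name):
    o=bot.get_obs(); c=bot.camera(name)
    K=np.array(c["camera_matrix"]);D=np.array(c["dist_coeffs"])
    if "extrinsics" in c: E=np.array(c["extrinsics"])
    else:
        T=np.eye(4);T[:3,:3]=R.from_quat(o["tool_rot"]).as_matrix();T[:3,3]=o["eef_pos"]
        E=np.linalg.inv(T@np.array(c["T_tool_cam"]))
    return c["pixels"],K,D,E,o
def ray(uv,K,D,E,z):
    p=cv2.undistortPoints(np.array([[uv]],float),K,D)[0,0]
    C=np.linalg.inv(E);d=C[:3,:3]@np.array([p[0],p[1],1]);o=C[:3,3]
    return o+d*(z-o[2])/d[2]
def proj(P,K,D,E):
    return cv2.projectPoints(np.array([P],float),cv2.Rodrigues(E[:3,:3])[0],E[:3,3],K,D)[0].ravel()
E
python3 - <<'E'
from h import *
H=dict(tray=.034,susan=.012,tray_knob=.117,board=0,board_mark=.117,shaker=.042,jam=.042,candle=.042,bowl=0,mug=0,oil=0)
for n in ("scene","side"):
    px,K,D,E,o=cam(n); cv2.imwrite(f"pics/{n}.png",px[:,:,::-1])
    print(n,np.linalg.inv(E)[:3,3].round(2))
    for t,z in H.items():
        for r in bot.place_of(n,t)[:3]:
            uv=np.array(r["centre"])*[640,400]
            print(t,round(r["score"],2),uv.round(0),ray(uv,K,D,E,z).round(3))
o=bot.get_obs();print(o["clock"],o["eef_pos"],o["tool_rot"],o["grip_width"])
E
```

```text
pics
scene [1.34 0.45 0.87]
tray 0.91 [373. 196.] [0.542 0.107 0.034]
susan 0.72 [372. 205.] [0.554 0.113 0.012]
susan 0.35 [245. 137.] [ 0.492 -0.404  0.012]
tray_knob 0.75 [387. 152.] [0.439 0.093 0.117]
shaker 0.63 [345. 207.] [0.627 0.067 0.042]
shaker 0.62 [309. 275.] [0.866 0.107 0.042]
jam 0.93 [259. 192.] [ 0.706 -0.169  0.042]
jam 0.8 [363. 218.] [0.639 0.128 0.042]
jam 0.47 [479. 274.] [0.651 0.449 0.042]
candle 0.68 [401. 211.] [0.561 0.202 0.042]
bowl 0.66 [478. 274.] [0.619 0.446 0.   ]
bowl 0.21 [401. 213.] [ 0.528  0.192 -0.   ]
mug 0.59 [434. 292.] [0.724 0.37  0.   ]
oil 0.79 [247. 136.] [ 0.473 -0.416 -0.   ]
side [0.01 0.62 1.2 ]
tray 0.83 [320. 252.] [0.541 0.127 0.034]
susan 0.77 [321. 251.] [0.553 0.111 0.012]
tray_knob 0.9 [350. 250.] [0.45  0.093 0.117]
tray_knob 0.44 [297. 229.] [0.609 0.157 0.117]
board_mark 0.8 [292. 214.] [0.662 0.132 0.117]
shaker 0.74 [270. 197.] [0.815 0.105 0.042]
shaker 0.57 [314. 223.] [0.632 0.071 0.042]
jam 0.68 [297. 231.] [0.647 0.129 0.042]
jam 0.66 [362. 181.] [ 0.645 -0.173  0.042]
candle 0.81 [303. 264.] [0.543 0.197 0.042]
bowl 0.69 [225. 307.] [0.613 0.447 0.   ]
bowl 0.39 [322. 250.] [0.56  0.104 0.   ]
mug 0.98 [227. 264.] [0.727 0.355 0.   ]
oil 0.72 [438. 180.] [ 0.484 -0.409  0.   ]
1.2 [ 0.15196214 -0.47635769  0.21020104] [9.88104587e-01 1.53783368e-01 2.06721126e-06 6.77338002e-06] 0.0854906949343904
```

```bash
ls pics
```

```text
scene.png
side.png
```

View pics/side.png

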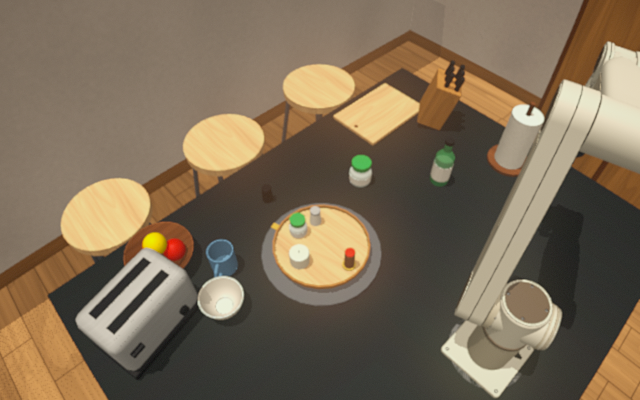

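View pics/scene.png

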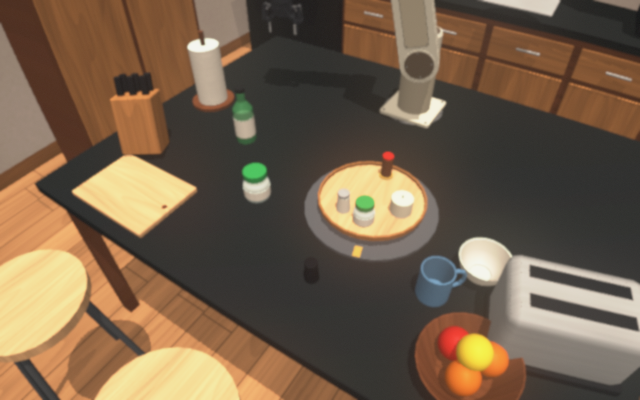

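The tray is at (321,246) in the side view with its red-capped knob at (350,252). The brass mark is at (275,226) there, and at (357,251) in the scene view. The white shaker, small jam and candle are on the tray; the large jam at (361,170) and the dark shaker at (267,193) are the look-alikes.

```bash
cat >> h.py <<'E'
from scipy.optimize import least_squares
def blobs(px,lo,hi,sat=120,val=60):
    h=cv2.cvtColor(px,cv2.COLOR_RGB2HSV)
    m=cv2.inRange(h,(lo,sat,val),(hi,255,255))
    if lo==0: m|=cv2.inRange(h,(172,sat,val),(180,255,255))
    return m
def near(m,uv,rad):
    y,x=np.nonzero(m);k=np.hypot(x-uv[0],y-uv[1])<rad
    return np.c_[x[k],y[k]]
E
python3 - <<'E'
from h import *
c0=np.array([.55,.11])
for n,kn in(("scene",(.444,.093)),("side",(.444,.093))):
    px,K,D,E,o=cam(n)
    p=near(blobs(px,0,8,130,60),proj([*kn,.113],K,D,E),14)
    print(n,"red",len(p),p.mean(0),ray(p.mean(0),K,D,E,.112).round(4))
    uvb=(357,251) if n=="scene" else (275,226)
    b=near(blobs(px,15,32,130,100),uvb,9); print("brass",len(b),b.mean(0),ray(b.mean(0),K,D,E,.012).round(4))
    h=cv2.cvtColor(px,cv2.COLOR_RGB2HSV)
    m=cv2.inRange(h,(5,60,60),(30,255,255))
    q=near(m,proj([*c0,.05],K,D,E),75)
    mm=np.zeros(px.shape[:2],np.uint8);mm[q[:,1],q[:,0]]=255
    mm=cv2.morphologyEx(mm,cv2.MORPH_OPEN,np.ones((3,3)))
    _,lab,st,_=cv2.connectedComponentsWithStats(mm);i=1+st[1:,4].argmax()
    cn=cv2.findContours((lab==i).astype(np.uint8),cv2.RETR_EXTERNAL,cv2.CHAIN_APPROX_NONE)[0][0]
    hull=cv2.convexHull(cn)[:,0]
    # model: silhouette of cylinder z .034-.052 r .15 -> hull; compare hull masks
    full=cv2.fillConvexPoly(np.zeros_like(mm),hull,1)
    a=np.linspace(0,2*np.pi,90)
    def poly(c,r=.15):
        P=np.array([[c[0]+r*np.cos(t),c[1]+r*np.sin(t),z] for t in a for z in(.034,.052)])
        u=cv2.projectPoints(P,cv2.Rodrigues(E[:3,:3])[0],E[:3,3],K,D)[0].astype(np.float32)
        return cv2.convexHull(u)
    def f(c):
        H=poly(c);return [cv2.pointPolygonTest(H,(float(x),float(y)),True) for x,y in hull]
    s=least_squares(f,c0,loss="soft_l1",diff_step=1e-3);print("tray",s.x.round(4),np.abs(f(s.x)).mean())
E
```

```text
scene red 116 [387.94827586 155.8362069 ] [0.4466 0.1001 0.112 ]
brass 81 [356.75308642 251.07407407] [0.722  0.1575 0.012 ]
tray [0.5564 0.1112] 9.169688313332031
side red 74 [349.54054054 252.55405405] [0.4463 0.0997 0.112 ]
brass 80 [276.55  226.825] [0.7213 0.1552 0.012 ]
tray [0.4807 0.1203] 27.89922152103975
```

```bash
python3 -m creep '[0.015,0.035,0.01,0.1,0.0854,0.04,0.07,0.02,0.1,0.0854,0.055,0.11,0.04,0.1,0.0854]'; python3 -c "
from workcell import bot;o=bot.get_obs();print(o['joint_pos'],o['tool_rot'])"
```

```text
clock: 1.55
eef_pos: [0.2048, -0.3714, 0.2456]
tool_rot: [0.979, 0.202, -0.0, -0.002]
ft_force: [0.3, 0.7, 0.4]
grip_width: 0.0854
grasp_force: 0.0
[-1.06759954e+00  7.88510750e-02 -9.78245007e-02  1.39745520e+00
  8.03869506e-04  1.66650185e+00] [ 9.79314258e-01  2.02337942e-01 -1.07776080e-04 -1.71159732e-03]
```

```bash
python3 -m creep '[0.016,0.035,0.01,0.12,0.0854,0.032,0.07,0.02,0.24,0.0854,0.048,0.105,0.03,0.36,0.0854,0.064,0.14,0.04,0.48,0.0854,0.08,0.175,0.05,0.6,0.0854,0.096,0.21,0.06,0.72,0.0854,0.112,0.245,0.07,0.84,0.0854,0.128,0.28,0.08,0.96,0.0854,0.144,0.315,0.09,1.08,0.0854,0.16,0.35,0.09,1.2,0.0854]' | tail -1
python3 -m creep '[0.016,0.035,0,0.1,0.0854,0.032,0.07,0,0.1,0.0854,0.048,0.1,0,0.1,0.0854,0.053,0.116,0,0.1,0.0854,0.053,0.116,0,0.1,0.0854,0.053,0.116,0,0.1,0.0854]'
python3 - <<'E'
from h import *
px,K,D,E,o=cam("wrist"); cv2.imwrite("pics/w1.png",px[:,:,::-1])
print(o["joint_pos"].round(3) if hasattr(o["joint_pos"],"round") else o["joint_pos"],np.linalg.inv(E).round(3).tolist())
for t,z in dict(tray=.034,tray_knob=.117,board=0,board_mark=.117).items():
    for r in bot.place_of("wrist",t)[:2]:
        uv=np.array(r["centre"])*[640,400]; print(t,round(r["score"],2),uv.round(0),ray(uv,K,D,E,z).round(4))
E
```

```text
grasp_force: 0.0
clock: 2.88
eef_pos: [0.4172, 0.0936, 0.3366]
tool_rot: [0.656, 0.755, -0.001, -0.0]
ft_force: [-0.3, -0.3, 0.4]
grip_width: 0.0854
grasp_force: 0.0
[ 0.221  0.077  0.133  1.628 -0.     1.651] [[0.99, 0.135, 0.037, 0.408], [0.14, -0.952, -0.274, 0.163], [-0.002, 0.276, -0.961, 0.501], [0.0, 0.0, 0.0, 1.0]]
tray 0.57 [417. 155.] [0.562  0.1089 0.034 ]
tray_knob 0.9 [338. 156.] [0.4428 0.105  0.117 ]
board_mark 0.9 [527. 154.] [0.6632 0.1395 0.117 ]
board_mark 0.38 [464. 194.] [0.6013 0.0803 0.117 ]
```

View pics/w1.png

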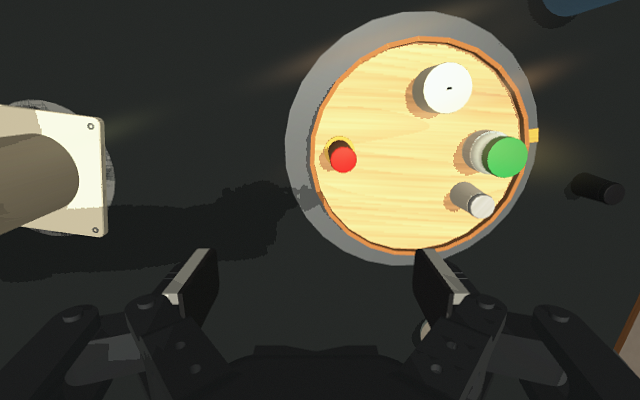

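The wrist view shows the knob's red cap at (343,160), the brass bar at (533,135), and the whole slate disc and tray. I'll fit those for the axis.

```bash
python3 - <<'E'
from h import *
px,K,D,E,o=cam("wrist"); print(o["clock"],o["eef_pos"])
red=near(blobs(px,0,6,170,80),(343,160),25); rc=cv2.minEnclosingCircle(red.astype(np.float32))
print("red",len(red),red.mean(0),rc,ray(red.mean(0),K,D,E,.115).round(4))
h=cv2.cvtColor(px,cv2.COLOR_RGB2HSV)
b=near(cv2.inRange(h,(15,140,120),(32,255,255)),(535,135),9); print("brass",len(b),b.mean(0),ray(b.mean(0),K,D,E,.012).round(4))
g=cv2.cvtColor(px,cv2.COLOR_RGB2GRAY)
def circ(z,r,thr_fn,c):
    # radial scan from centre outward, last in-disc sample
    pts=[]
    for t in np.linspace(0,2*np.pi,180,endpoint=False):
        ss=np.arange(r+.015,r-.02,-.0007)
        v=[]
        for s in ss:
            u=proj([c[0]+s*np.cos(t),c[1]+s*np.sin(t),z],K,D,E).round().astype(int)
            v.append(thr_fn(u))
        i=np.argmax(v)
        if 3<i<len(v)-1 and all(v[i:i+4]): pts.append([c[0]+ss[i]*np.cos(t),c[1]+ss[i]*np.sin(t)])
    pts=np.array(pts)
    s=least_squares(lambda x:np.hypot(*(pts-x[:2]).T)-x[2],[*c,r],loss="soft_l1",f_scale=.001)
    return len(pts),s.x.round(4),np.abs(s.fun).mean().round(4)
ins=lambda u:0<=u[0]<640 and 0<=u[1]<400
slate=lambda u:ins(u) and g[u[1],u[0]]>62
wood=lambda u:ins(u) and h[u[1],u[0],1]>100 and h[u[1],u[0],2]>90
c=(.555,.115)
for k in range(2):
    a=circ(.012,.19,slate,c);w=circ(.052,.15,wood,c);print(a,w);c=tuple((a[1][:2]+w[1][:2])/2)
E
```

```text
3.1333 [0.41707465 0.09192842 0.337297  ]
red 533 [342.69230769 157.50469043] ((342.6764831542969, 157.38235473632812), 13.115579605102539) [0.4487 0.1016 0.115 ]
brass 130 [532.72307692 133.33846154] [0.7342 0.1608 0.012 ]
(165, array([0.5584, 0.1126, 0.1891]), np.float64(0.0014)) (176, array([0.5584, 0.1122, 0.1504]), np.float64(0.0007))
(163, array([0.5585, 0.1124, 0.1889]), np.float64(0.0012)) (176, array([0.5585, 0.1122, 0.1504]), np.float64(0.0006))
```

```bash
python3 -m creep '[0.015,0.005,-0.03,-0.04,0.0854,0.031,0.009,-0.07,-0.04,0.0854,0.031,0.009,-0.11,-0.04,0.0854,0.031,0.009,-0.15,-0.04,0.0854,0.031,0.009,-0.18,-0.04,0.0854,0.031,0.009,-0.18,-0.04,0.0854,0.031,0.009,-0.18,-0.04,0.0854,0.031,0.009,-0.18,-0.04,0.0854]'
python3 - <<'E'
from h import *
px,K,D,E,o=cam("wrist"); cv2.imwrite("pics/w2.png",px[:,:,::-1]); print(o["eef_pos"],o["joint_pos"])
for n in("wrist","scene","side"):
    if n!="wrist": px,K,D,E,o=cam(n)
    u=proj([.4478,.101,.115],K,D,E); m=near(blobs(px,0,6,150,70),u,40)
    if len(m): print(n,u.round(),len(m),ray(m.mean(0),K,D,E,.114).round(4))
E
```

```text
clock: 3.85
eef_pos: [0.4498, 0.1019, 0.1591]
tool_rot: [0.672, 0.741, 0.001, 0.001]
ft_force: [-0.2, -0.4, 0.2]
grip_width: 0.0853
grasp_force: 0.0
[0.44983919 0.10190421 0.15911984] [ 2.22782090e-01  1.92001496e-01 -1.93650367e-01  1.18176164e+00
 -1.04030637e-05  1.69640277e+00]
wrist [311. 211.] 1675 [0.4491 0.1015 0.114 ]
scene [388. 155.] 94 [0.4484 0.1017 0.114 ]
side [349. 252.] 63 [0.4455 0.1005 0.114 ]
```

View pics/w2.png

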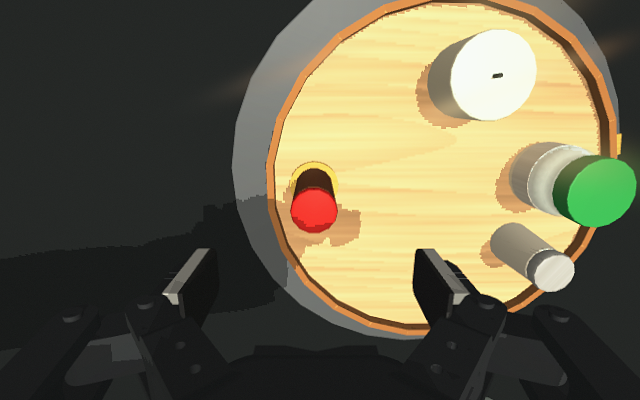

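The knob's cap is at (314,208), lined up midway between the fingers (190–440). I'll descend and grip.

```bash
python3 -m creep '[-0.001,0,-0.035,0,0.0854,-0.001,0,-0.073,0,0.0854,-0.001,0,-0.073,0,0.0854,-0.001,0,-0.073,0,0.05,-0.001,0,-0.073,0,0.02,-0.001,0,-0.073,0,0.02,-0.001,0,-0.073,0,0.02,-0.001,0,-0.073,0,0.02]'
python3 -m creep '[0,0,0,0,0.02,0,0,0,0,0.02,0,0,0,0,0.02]'
```

```text
clock: 4.67
eef_pos: [0.4488, 0.1024, 0.0863]
tool_rot: [0.672, 0.741, 0.002, 0.001]
ft_force: [-0.3, -0.4, 6.0]
grip_width: 0.029
grasp_force: 58.6
clock: 4.92
eef_pos: [0.4488, 0.1024, 0.0863]
tool_rot: [0.672, 0.741, 0.002, 0.001]
ft_force: [-1.9, 0.9, 7.7]
grip_width: 0.029
grasp_force: 58.6
```

```bash
cat > arc.py <<'E'
import numpy as np
C=np.array([.5585,.1122])
def rows(ph0,th,r=.11,z=0,claw=.02,p0=None,tw=None):
    p=C+r*np.array([np.cos(ph0+th),np.sin(ph0+th)]).T
    p0=C+r*np.array([np.cos(ph0),np.sin(ph0)]) if p0 is None else np.array(p0)
    tw=th if tw is None else tw
    z=np.broadcast_to(z,len(th));claw=np.broadcast_to(claw,len(th));
    print(",".join("%g,%g,%g,%g,%g"%(*(q-p0).round(4),zz,round(t,3),c) for q,t,zz,c in zip(p,tw,z,claw)))
E
python3 - <<'E'
from arc import *
k=np.arange(1,11);rows(3.231,.003*k**2)
k=np.arange(11,21);th=np.where(k<=16,.003*k**2,.768+.094*(k-16));rows(3.531,th-.3)
E
```

```text
0,-0.0003,0,0.003,0.02,0.0001,-0.0013,0,0.012,0.02,0.0003,-0.003,0,0.027,0.02,0.0006,-0.0052,0,0.048,0.02,0.001,-0.0082,0,0.075,0.02,0.0017,-0.0118,0,0.108,0.02,0.0026,-0.0159,0,0.147,0.02,0.0039,-0.0207,0,0.192,0.02,0.0056,-0.0261,0,0.243,0.02,0.0078,-0.0319,0,0.3,0.02
0.0028,-0.0063,0,0.063,0.02,0.0064,-0.013,0,0.132,0.02,0.0108,-0.02,0,0.207,0.02,0.0161,-0.0272,0,0.288,0.02,0.0224,-0.0344,0,0.375,0.02,0.0298,-0.0414,0,0.468,0.02,0.0379,-0.0478,0,0.562,0.02,0.0466,-0.0534,0,0.656,0.02,0.0558,-0.0582,0,0.75,0.02,0.0654,-0.062,0,0.844,0.02
```

```bash
python3 -m creep '[0,-0.0003,0,0.003,0.02,0.0001,-0.0013,0,0.012,0.02,0.0003,-0.003,0,0.027,0.02,0.0006,-0.0052,0,0.048,0.02,0.001,-0.0082,0,0.075,0.02,0.0017,-0.0118,0,0.108,0.02,0.0026,-0.0159,0,0.147,0.02,0.0039,-0.0207,0,0.192,0.02,0.0056,-0.0261,0,0.243,0.02,0.0078,-0.0319,0,0.3,0.02]'
python3 - <<'E'
from h import *
o=bot.get_obs();d=np.array(o["eef_pos"][:2])-[.5585,.1122];q=o["tool_rot"]
print(np.hypot(*d),np.arctan2(d[1],d[0])%6.2832-3.231,2*np.arctan2(q[1],q[0])-1.668,o["ft_force"],o["ft_torque"])
E
```

```text
clock: 5.75
eef_pos: [0.4567, 0.0701, 0.0863]
tool_rot: [0.552, 0.834, 0.001, 0.002]
ft_force: [-1.7, -0.5, 6.7]
grip_width: 0.0296
grasp_force: 58.7
0.11015422698245589 0.30254646884759406 0.3036592388735546 [-1.65646165 -0.47644661  6.73113973] [-0.02761006  0.30501469  0.06390183]
```

```bash
python3 -m creep '[0.0028,-0.0063,0,0.063,0.02,0.0064,-0.013,0,0.132,0.02,0.0108,-0.02,0,0.207,0.02,0.0161,-0.0272,0,0.288,0.02,0.0224,-0.0344,0,0.375,0.02,0.0298,-0.0414,0,0.468,0.02,0.0379,-0.0478,0,0.562,0.02,0.0466,-0.0534,0,0.656,0.02,0.0558,-0.0582,0,0.75,0.02,0.0654,-0.062,0,0.844,0.02]'
python3 - <<'E'
from h import *
from arc import rows
o=bot.get_obs();d=np.array(o["eef_pos"][:2])-[.5585,.1122];q=o["tool_rot"]
print(np.hypot(*d),np.arctan2(d[1],d[0])%6.2832-3.231,2*np.arctan2(q[1],q[0])-1.668,o["ft_force"],o["ft_torque"],o["joint_vel"])
k=np.arange(1,11);th=.094*k-.00045*np.clip(k-2,0,99)**2
rows(4.375,th,z=[0,0,0,0,0,0,.01,.02,.03,.03],claw=.0854)
E
```

```text
clock: 6.58
eef_pos: [0.5228, 0.0082, 0.0864]
tool_rot: [0.161, 0.987, 0.001, 0.002]
ft_force: [-0.2, 2.1, 4.7]
grip_width: 0.0292
grasp_force: 59.0
0.1099870225560663 1.1509683025784945 1.149612347096366 [-0.22714078  2.10366818  4.68950113] [ 0.36926502 -0.00089237  0.02173182] [-0.08788972  0.20668688  0.31367665  0.10402449  0.01055434 -1.20462662]
0.0099,-0.003,0,0.094,0.0854,0.02,-0.005,0,0.188,0.0854,0.0303,-0.006,0,0.282,0.0854,0.0405,-0.0061,0,0.374,0.0854,0.0505,-0.0053,0,0.466,0.0854,0.0604,-0.0036,0,0.557,0.0854,0.0699,-0.001,0.01,0.647,0.0854,0.0791,0.0024,0.02,0.736,0.0854,0.0878,0.0066,0.03,0.824,0.0854,0.0961,0.0114,0.03,0.911,0.0854
```

```bash
cat > look.py <<'E'
import sys
from h import *
C=np.array([.5585,.1122])
def knob(n):
    px,K,D,E,o=cam(n); t=o["clock"]
    m=blobs(px,0,6,150,70)
    if n=="wrist": u0=proj([*o["eef_pos"][:2],.115],K,D,E)
    m=m.copy()
    _,lab,st,cen=cv2.connectedComponentsWithStats(m)
    best=None
    for i in range(1,len(st)):
        if st[i,4]<15: continue
        p=ray(cen[i],K,D,E,.115)[:2]; d=p-C
        if abs(np.hypot(*d)-.11)<.02 and (best is None or st[i,4]>best[3]): best=(t,np.hypot(*d),np.arctan2(d[1],d[0])%(2*np.pi),st[i,4])
    e=np.array(o["eef_pos"][:2])-C;q=o["tool_rot"]
    print(n,best and [round(float(x),4) for x in best],"hand r,phi %.4f %.4f z %.4f psi %.3f"%(np.hypot(*e),np.arctan2(e[1],e[0])%(2*np.pi),o["eef_pos"][2],2*np.arctan2(q[1],q[0])%(2*np.pi)),"clk %.3f"%bot.get_obs()["clock"])
    return px,best,o
if __name__=="__main__":
    for n in sys.argv[1:]:
        px,_,_=knob(n); cv2.imwrite("pics/last_%s.png"%n,px[:,:,::-1])
E
python3 -m creep '[0.0099,-0.003,0,0.094,0.0854,0.02,-0.005,0,0.188,0.0854,0.0303,-0.006,0,0.282,0.0854,0.0405,-0.0061,0,0.374,0.0854,0.0505,-0.0053,0,0.466,0.0854,0.0604,-0.0036,0,0.557,0.0854,0.0699,-0.001,0.01,0.647,0.0854,0.0791,0.0024,0.02,0.736,0.0854,0.0878,0.0066,0.03,0.824,0.0854,0.0961,0.0114,0.03,0.911,0.0854]'
python3 look.py wrist
```

```text
clock: 7.42
eef_pos: [0.6192, 0.0195, 0.1174]
tool_rot: [-0.289, 0.957, -0.001, 0.003]
ft_force: [0.7, -0.4, 0.4]
grip_width: 0.0854
grasp_force: 0.0
wrist [7.4167, 0.11, 5.2207, 2532.0] hand r,phi 0.1108 5.2923 z 0.1174 psi 3.728 clk 7.467
```

```bash
cat > plan.py <<'E'
# args: phi_hand_cmd t_img phi_img omega t_now nrows [dpsi per row]
import sys
from arc import *
ph,ti,pi_,w,tn,n=map(float,sys.argv[1:7]);dp=float(sys.argv[7]) if len(sys.argv)>7 else 0
k=np.arange(1,int(n)+1);t=tn-ti+k/12
a=(.0016+.0008*w)/.019
f=pi_+w*t-.5*a*t*t
rows(ph,f-ph,claw=.0854,tw=dp*k); print("end phi %.4f"%f[-1],"w %.3f"%(w-a*t[-1]))
E
python3 plan.py 5.286 7.4167 5.2207 .95 7.467 4 -0.05
```

```text
0.0055,0.0038,0,-0.05,0.0854,0.0121,0.0091,0,-0.1,0.0854,0.0183,0.0148,0,-0.15,0.0854,0.0239,0.0209,0,-0.2,0.0854
end phi 5.5760 w 0.902
```

```bash
python3 -m creep '[0.0055,0.0038,0,-0.05,0.0854,0.0121,0.0091,0,-0.1,0.0854,0.0183,0.0148,0,-0.15,0.0854,0.0239,0.0209,0,-0.2,0.0854]' | head -2
python3 look.py wrist
```

```text
clock: 7.8
eef_pos: [0.6408, 0.0403, 0.1145]
wrist [7.8, 0.1097, 5.5859, 2531.0] hand r,phi 0.1092 5.5652 z 0.1145 psi 3.519 clk 7.850
```

```bash
python3 plan.py 5.576 7.8 5.5859 .93 7.85 10 -0.03
```

```text
0.0087,0.0117,0,-0.03,0.0854,0.013,0.0189,0,-0.06,0.0854,0.0166,0.0262,0,-0.09,0.0854,0.0197,0.0338,0,-0.12,0.0854,0.0222,0.0414,0,-0.15,0.0854,0.0241,0.0491,0,-0.18,0.0854,0.0254,0.0569,0,-0.21,0.0854,0.0262,0.0646,0,-0.24,0.0854,0.0264,0.0723,0,-0.27,0.0854,0.0261,0.0798,0,-0.3,0.0854
end phi 6.3593 w 0.821
```

```bash
python3 -m creep '[0.0087,0.0117,0,-0.03,0.0854,0.013,0.0189,0,-0.06,0.0854,0.0166,0.0262,0,-0.09,0.0854,0.0197,0.0338,0,-0.12,0.0854,0.0222,0.0414,0,-0.15,0.0854,0.0241,0.0491,0,-0.18,0.0854,0.0254,0.0569,0,-0.21,0.0854,0.0262,0.0646,0,-0.24,0.0854,0.0264,0.0723,0,-0.27,0.0854,0.0261,0.0798,0,-0.3,0.0854]' | head -2
python3 look.py wrist; python3 plan.py 6.3593 8.683 6.3593 .82 8.733 10 -0.03
```

```text
clock: 8.68
eef_pos: [0.6664, 0.1202, 0.1142]
wrist [8.6833, 0.1094, 0.1047, 2568.0] hand r,phi 0.1082 0.0740 z 0.1142 psi 3.222 clk 8.733
-0.0015,0.0118,0,-0.03,0.0854,-0.0031,0.019,0,-0.06,0.0854,-0.0052,0.0259,0,-0.09,0.0854,-0.0076,0.0326,0,-0.12,0.0854,-0.0104,0.0391,0,-0.15,0.0854,-0.0136,0.0453,0,-0.18,0.0854,-0.0172,0.0511,0,-0.21,0.0854,-0.021,0.0567,0,-0.24,0.0854,-0.0251,0.062,0,-0.27,0.0854,-0.0295,0.0669,0,-0.3,0.0854
end phi 7.0373 w 0.715
```

```bash
sed -i 's#/.019#/.032#' plan.py; python3 plan.py 6.3593 8.6833 6.3879 .875 8.733 10 -0.03
```

```text
-0.0023,0.0157,0,-0.03,0.0854,-0.0043,0.0233,0,-0.06,0.0854,-0.0069,0.0308,0,-0.09,0.0854,-0.0099,0.038,0,-0.12,0.0854,-0.0134,0.0449,0,-0.15,0.0854,-0.0174,0.0514,0,-0.18,0.0854,-0.0217,0.0577,0,-0.21,0.0854,-0.0265,0.0636,0,-0.24,0.0854,-0.0316,0.0691,0,-0.27,0.0854,-0.037,0.0742,0,-0.3,0.0854
end phi 7.1325 w 0.812
```

```bash
python3 -m creep '[-0.0023,0.0157,0,-0.03,0.0854,-0.0043,0.0233,0,-0.06,0.0854,-0.0069,0.0308,0,-0.09,0.0854,-0.0099,0.038,0,-0.12,0.0854,-0.0134,0.0449,0,-0.15,0.0854,-0.0174,0.0514,0,-0.18,0.0854,-0.0217,0.0577,0,-0.21,0.0854,-0.0265,0.0636,0,-0.24,0.0854,-0.0316,0.0691,0,-0.27,0.0854,-0.037,0.0742,0,-0.3,0.0854]' | head -2
python3 look.py wrist; python3 plan.py 7.1325 9.5667 7.1325 .812 9.6167 10 -0.03
```

```text
clock: 9.57
eef_pos: [0.6292, 0.1941, 0.1142]
wrist [9.5667, 0.1098, 0.847, 2542.0] hand r,phi 0.1082 0.8586 z 0.1142 psi 2.923 clk 9.617
-0.0093,0.0073,0,-0.03,0.0854,-0.0154,0.0113,0,-0.06,0.0854,-0.0218,0.0149,0,-0.09,0.0854,-0.0283,0.0181,0,-0.12,0.0854,-0.0349,0.0207,0,-0.15,0.0854,-0.0417,0.023,0,-0.18,0.0854,-0.0485,0.0247,0,-0.21,0.0854,-0.0554,0.026,0,-0.24,0.0854,-0.0623,0.0269,0,-0.27,0.0854,-0.0692,0.0274,0,-0.3,0.0854
end phi 7.8223 w 0.750
```

```bash
python3 -m creep '[-0.0093,0.0073,0,-0.03,0.0854,-0.0154,0.0113,0,-0.06,0.0854,-0.0218,0.0149,0,-0.09,0.0854,-0.0283,0.0181,0,-0.12,0.0854,-0.0349,0.0207,0,-0.15,0.0854,-0.0417,0.023,0,-0.18,0.0854,-0.0485,0.0247,0,-0.21,0.0854,-0.0554,0.026,0,-0.24,0.0854,-0.0623,0.0269,0,-0.27,0.0854,-0.0692,0.0274,0,-0.3,0.0854]' | head -2
python3 look.py wrist; python3 plan.py 7.8223 10.45 7.816 .74 10.5 10 -0.03
```

```text
clock: 10.45
eef_pos: [0.5602, 0.2212, 0.1142]
wrist [10.45, 0.1105, 1.5253, 2509.0] hand r,phi 0.1090 1.5552 z 0.1142 psi 2.623 clk 10.500
-0.0101,-0.0001,0,-0.03,0.0854,-0.0167,-0.0007,0,-0.06,0.0854,-0.0233,-0.0017,0,-0.09,0.0854,-0.0297,-0.0031,0,-0.12,0.0854,-0.036,-0.0049,0,-0.15,0.0854,-0.0421,-0.0069,0,-0.18,0.0854,-0.048,-0.0094,0,-0.21,0.0854,-0.0538,-0.0121,0,-0.24,0.0854,-0.0593,-0.0152,0,-0.27,0.0854,-0.0646,-0.0185,0,-0.3,0.0854
end phi 8.4429 w 0.679
```

```bash
python3 plan.py 7.8223 10.45 7.8085 .73 10.5 10 -0.03
```

```text
-0.0091,-0.0001,0,-0.03,0.0854,-0.0157,-0.0006,0,-0.06,0.0854,-0.0221,-0.0015,0,-0.09,0.0854,-0.0285,-0.0028,0,-0.12,0.0854,-0.0347,-0.0045,0,-0.15,0.0854,-0.0408,-0.0065,0,-0.18,0.0854,-0.0466,-0.0088,0,-0.21,0.0854,-0.0523,-0.0114,0,-0.24,0.0854,-0.0578,-0.0143,0,-0.27,0.0854,-0.0631,-0.0175,0,-0.3,0.0854
end phi 8.4267 w 0.670
```

```bash
python3 -m creep '[-0.0091,-0.0001,0,-0.03,0.0854,-0.0157,-0.0006,0,-0.06,0.0854,-0.0221,-0.0015,0,-0.09,0.0854,-0.0285,-0.0028,0,-0.12,0.0854,-0.0347,-0.0045,0,-0.15,0.0854,-0.0408,-0.0065,0,-0.18,0.0854,-0.0466,-0.0088,0,-0.21,0.0854,-0.0523,-0.0114,0,-0.24,0.0854,-0.0578,-0.0143,0,-0.27,0.0854,-0.0631,-0.0175,0,-0.3,0.0854]' | head -2
python3 look.py wrist; python3 plan.py 8.4267 11.3333 8.4267 .655 11.3833 10 -0.03
```

```text
clock: 11.33
eef_pos: [0.4974, 0.2037, 0.1143]
wrist [11.3333, 0.1109, 2.1418, 2534.0] hand r,phi 0.1100 2.1592 z 0.1143 psi 2.323 clk 11.383
-0.0078,-0.0055,0,-0.03,0.0854,-0.0123,-0.0092,0,-0.06,0.0854,-0.0167,-0.0132,0,-0.09,0.0854,-0.0207,-0.0173,0,-0.12,0.0854,-0.0245,-0.0216,0,-0.15,0.0854,-0.0281,-0.0261,0,-0.18,0.0854,-0.0314,-0.0306,0,-0.21,0.0854,-0.0344,-0.0354,0,-0.24,0.0854,-0.0372,-0.0402,0,-0.27,0.0854,-0.0397,-0.0451,0,-0.3,0.0854
end phi 8.9794 w 0.596
```

```bash
python3 -m creep '[-0.0078,-0.0055,0,-0.03,0.0854,-0.0123,-0.0092,0,-0.06,0.0854,-0.0167,-0.0132,0,-0.09,0.0854,-0.0207,-0.0173,0,-0.12,0.0854,-0.0245,-0.0216,0,-0.15,0.0854,-0.0281,-0.0261,0,-0.18,0.0854,-0.0314,-0.0306,0,-0.21,0.0854,-0.0344,-0.0354,0,-0.24,0.0854,-0.0372,-0.0402,0,-0.27,0.0854,-0.0397,-0.0451,0,-0.3,0.0854]' | head -2
python3 look.py wrist; python3 plan.py 8.9794 12.2167 8.985 .59 12.2667 10 -0.01
```

```text
clock: 12.22
eef_pos: [0.4574, 0.1587, 0.114]
wrist [12.2167, 0.1106, 2.7033, 2548.0] hand r,phi 0.1113 2.7108 z 0.1140 psi 2.021 clk 12.267
-0.0036,-0.0085,0,-0.01,0.0854,-0.0054,-0.0135,0,-0.02,0.0854,-0.0069,-0.0185,0,-0.03,0.0854,-0.0081,-0.0236,0,-0.04,0.0854,-0.0091,-0.0286,0,-0.05,0.0854,-0.0099,-0.0337,0,-0.06,0.0854,-0.0104,-0.0387,0,-0.07,0.0854,-0.0107,-0.0437,0,-0.08,0.0854,-0.0107,-0.0487,0,-0.09,0.0854,-0.0106,-0.0536,0,-0.1,0.0854
end phi 9.4809 w 0.533
```

```bash
python3 -m creep '[-0.0036,-0.0085,0,-0.01,0.0854,-0.0054,-0.0135,0,-0.02,0.0854,-0.0069,-0.0185,0,-0.03,0.0854,-0.0081,-0.0236,0,-0.04,0.0854,-0.0091,-0.0286,0,-0.05,0.0854,-0.0099,-0.0337,0,-0.06,0.0854,-0.0104,-0.0387,0,-0.07,0.0854,-0.0107,-0.0437,0,-0.08,0.0854,-0.0107,-0.0487,0,-0.09,0.0854,-0.0106,-0.0536,0,-0.1,0.0854]' | head -2
python3 look.py wrist; python3 plan.py 9.4809 13.1 9.4885 .53 13.15 10 0.02
```

```text
clock: 13.1
eef_pos: [0.4471, 0.1051, 0.1139]
wrist [13.1, 0.1102, 3.2143, 2525.0] hand r,phi 0.1117 3.2055 z 0.1139 psi 1.923 clk 13.150
0.0008,-0.0085,0,0.02,0.0854,0.0015,-0.0132,0,0.04,0.0854,0.0025,-0.0178,0,0.06,0.0854,0.0036,-0.0223,0,0.08,0.0854,0.0049,-0.0268,0,0.1,0.0854,0.0063,-0.0311,0,0.12,0.0854,0.0079,-0.0353,0,0.14,0.0854,0.0097,-0.0394,0,0.16,0.0854,0.0116,-0.0434,0,0.18,0.0854,0.0137,-0.0473,0,0.2,0.0854
end phi 9.9320 w 0.474
```

```bash
python3 plan.py 9.4809 13.1 9.4975 .543 13.15 10 0.02
```

```text
0.001,-0.0097,0,0.02,0.0854,0.0018,-0.0145,0,0.04,0.0854,0.0028,-0.0192,0,0.06,0.0854,0.004,-0.0238,0,0.08,0.0854,0.0054,-0.0283,0,0.1,0.0854,0.0069,-0.0328,0,0.12,0.0854,0.0087,-0.0371,0,0.14,0.0854,0.0106,-0.0412,0,0.16,0.0854,0.0126,-0.0453,0,0.18,0.0854,0.0148,-0.0492,0,0.2,0.0854
end phi 9.9523 w 0.487
```

```bash
python3 -m creep '[0.001,-0.0097,0,0.02,0.0854,0.0018,-0.0145,0,0.04,0.0854,0.0028,-0.0192,0,0.06,0.0854,0.004,-0.0238,0,0.08,0.0854,0.0054,-0.0283,0,0.1,0.0854,0.0069,-0.0328,0,0.12,0.0854,0.0087,-0.0371,0,0.14,0.0854,0.0106,-0.0412,0,0.16,0.0854,0.0126,-0.0453,0,0.18,0.0854,0.0148,-0.0492,0,0.2,0.0854]' | head -2
python3 look.py wrist; python3 - <<'E'
from arc import *
w,a=.485,.065;k=np.arange(1,11);t=.05+k/12;f=9.952+w*t-.5*a*t*t
rows(9.9523,f-9.9523,z=[-.01,-.02]+[-.029]*8,claw=[.0854]*4+[.02]*6,tw=f-9.9523);print(f[-1],w-a*t[-1])
E
```

```text
clock: 13.98
eef_pos: [0.462, 0.0561, 0.1139]
wrist [13.9833, 0.1099, 3.6755, 2523.0] hand r,phi 0.1116 3.6681 z 0.1139 psi 2.125 clk 14.033
0.0037,-0.0059,-0.01,0.064,0.0854,0.0062,-0.0095,-0.02,0.103,0.0854,0.0088,-0.0129,-0.029,0.142,0.0854,0.0115,-0.0162,-0.029,0.181,0.0854,0.0143,-0.0193,-0.029,0.219,0.02,0.0172,-0.0223,-0.029,0.257,0.02,0.0201,-0.0252,-0.029,0.294,0.02,0.0231,-0.0279,-0.029,0.331,0.02,0.0262,-0.0304,-0.029,0.367,0.02,0.0293,-0.0328,-0.029,0.403,0.02
10.355057638888889 0.4275833333333333
```

```bash
python3 -m creep '[0.0055,-0.0057,-0.01,0.064,0.0854,0.008,-0.0093,-0.02,0.103,0.0854,0.0106,-0.0127,-0.029,0.142,0.0854,0.0133,-0.016,-0.029,0.181,0.0854,0.0161,-0.0191,-0.029,0.219,0.02,0.019,-0.0221,-0.029,0.257,0.02,0.0219,-0.025,-0.029,0.294,0.02,0.0249,-0.0277,-0.029,0.331,0.02,0.028,-0.0302,-0.029,0.367,0.02,0.0311,-0.0326,-0.029,0.403,0.02]'
python3 - <<'E'
from h import *
from arc import rows
o=bot.get_obs();d=np.array(o["eef_pos"][:2])-[.5585,.1122];q=o["tool_rot"]
ph=np.arctan2(d[1],d[0])%6.2832+6.2832
print(np.hypot(*d),ph,2*np.arctan2(q[1],q[0])%6.283,o["ft_force"],o["joint_pos"])
k=np.arange(1,11)
s=0
for c in range(5):
    s2=.036*np.minimum(np.arange(c*10+1,c*10+11),99)
    rows(ph+s,s2-s);s=s2[-1]
    print("end",ph+s)
E
```

```text
clock: 14.87
eef_pos: [0.4932, 0.0235, 0.0853]
tool_rot: [0.302, 0.953, -0.0, 0.0]
ft_force: [-0.4, -0.0, 3.2]
grip_width: 0.0293
grasp_force: 59.0
0.11011573065531124 10.36078777860029 2.52808062140773 [-0.39662318 -0.00807119  3.16191525] [ 4.79321192e-02  3.20961489e-01 -2.28288326e-01  1.02125140e+00
 -3.73062299e-04  6.61444096e-01]
0.0032,-0.0023,0,0.036,0.02,0.0065,-0.0045,0,0.072,0.02,0.0099,-0.0065,0,0.108,0.02,0.0134,-0.0084,0,0.144,0.02,0.0169,-0.0102,0,0.18,0.02,0.0205,-0.0119,0,0.216,0.02,0.0241,-0.0135,0,0.252,0.02,0.0278,-0.0149,0,0.288,0.02,0.0316,-0.0162,0,0.324,0.02,0.0354,-0.0173,0,0.36,0.02
end 10.72078777860029
0.0038,-0.001,0,0.036,0.02,0.0077,-0.0019,0,0.072,0.02,0.0116,-0.0026,0,0.108,0.02,0.0155,-0.0032,0,0.144,0.02,0.0194,-0.0036,0,0.18,0.02,0.0234,-0.0039,0,0.216,0.02,0.0273,-0.0041,0,0.252,0.02,0.0313,-0.0041,0,0.288,0.02,0.0353,-0.004,0,0.324,0.02,0.0392,-0.0037,0,0.36,0.02
end 11.08078777860029
0.0039,0.0004,0,0.036,0.02,0.0079,0.001,0,0.072,0.02,0.0118,0.0016,0,0.108,0.02,0.0156,0.0025,0,0.144,0.02,0.0195,0.0034,0,0.18,0.02,0.0233,0.0046,0,0.216,0.02,0.027,0.0058,0,0.252,0.02,0.0307,0.0072,0,0.288,0.02,0.0344,0.0087,0,0.324,0.02,0.038,0.0103,0,0.36,0.02
end 11.44078777860029
0.0035,0.0018,0,0.036,0.02,0.007,0.0037,0,0.072,0.02,0.0104,0.0057,0,0.108,0.02,0.0138,0.0078,0,0.144,0.02,0.017,0.0101,0,0.18,0.02,0.0202,0.0125,0,0.216,0.02,0.0233,0.0149,0,0.252,0.02,0.0262,0.0175,0,0.288,0.02,0.0291,0.0202,0,0.324,0.02,0.0319,0.0231,0,0.36,0.02
end 11.80078777860029
0.0027,0.0029,0,0.036,0.02,0.0053,0.0059,0,0.072,0.02,0.0078,0.009,0,0.108,0.02,0.0101,0.0122,0,0.144,0.02,0.0124,0.0154,0,0.18,0.02,0.0145,0.0188,0,0.216,0.02,0.0165,0.0222,0,0.252,0.02,0.0184,0.0257,0,0.288,0.02,0.0201,0.0292,0,0.324,0.02,0.0218,0.0328,0,0.36,0.02
end 12.160787778600291
```

```bash
python3 -m creep '[0.0032,-0.0023,0,0.036,0.02,0.0065,-0.0045,0,0.072,0.02,0.0099,-0.0065,0,0.108,0.02,0.0134,-0.0084,0,0.144,0.02,0.0169,-0.0102,0,0.18,0.02,0.0205,-0.0119,0,0.216,0.02,0.0241,-0.0135,0,0.252,0.02,0.0278,-0.0149,0,0.288,0.02,0.0316,-0.0162,0,0.324,0.02,0.0354,-0.0173,0,0.36,0.02]'|sed -n '2p;4p'
python3 -m creep '[0.0038,-0.001,0,0.036,0.02,0.0077,-0.0019,0,0.072,0.02,0.0116,-0.0026,0,0.108,0.02,0.0155,-0.0032,0,0.144,0.02,0.0194,-0.0036,0,0.18,0.02,0.0234,-0.0039,0,0.216,0.02,0.0273,-0.0041,0,0.252,0.02,0.0313,-0.0041,0,0.288,0.02,0.0353,-0.004,0,0.324,0.02,0.0392,-0.0037,0,0.36,0.02]'|sed -n '2p;4p'
python3 -m creep '[0.0039,0.0004,0,0.036,0.02,0.0079,0.001,0,0.072,0.02,0.0118,0.0016,0,0.108,0.02,0.0156,0.0025,0,0.144,0.02,0.0195,0.0034,0,0.18,0.02,0.0233,0.0046,0,0.216,0.02,0.027,0.0058,0,0.252,0.02,0.0307,0.0072,0,0.288,0.02,0.0344,0.0087,0,0.324,0.02,0.038,0.0103,0,0.36,0.02]'
python3 -m creep '[0.0035,0.0018,0,0.036,0.02,0.007,0.0037,0,0.072,0.02,0.0104,0.0057,0,0.108,0.02,0.0138,0.0078,0,0.144,0.02,0.017,0.0101,0,0.18,0.02,0.0202,0.0125,0,0.216,0.02,0.0233,0.0149,0,0.252,0.02,0.0262,0.0175,0,0.288,0.02,0.0291,0.0202,0,0.324,0.02,0.0319,0.0231,0,0.36,0.02]'
python3 - <<'E'
from h import *
from arc import rows
o=bot.get_obs();d=np.array(o["eef_pos"][:2])-[.5585,.1122];q=o["tool_rot"]
ph=np.arctan2(d[1],d[0])%6.2832+6.2832
print(np.hypot(*d),ph,2*np.arctan2(q[1],q[0])%6.283,o["ft_force"])
# brake to 0 over remaining minus .12
T=12.783-ph;print("T",T)
n=30;k=np.arange(1,n+1);v=np.where(k<=22,1,(n-k+.5)/8);s=np.cumsum(v)*T;s=s/s[-1]*T
for c in range(3):
    a=s[10*c-1] if c else 0
    rows(ph+a,s[10*c:10*c+10]-a)
px,K,D,E,o=cam("scene")
b=near(blobs(px,15,32,130,100),(357,251),9); print(len(b)); print(ray(b.mean(0),K,D,E,.012))
E
```

```text
eef_pos: [0.5286, 0.0063, 0.0853]
ft_force: [0.1, -0.8, 3.7]
eef_pos: [0.5679, 0.0027, 0.0853]
ft_force: [-0.1, -0.7, 1.5]
clock: 17.37
eef_pos: [0.6059, 0.0131, 0.0853]
tool_rot: [-0.231, 0.973, -0.0, 0.0]
ft_force: [-1.4, 0.3, 1.7]
grip_width: 0.0291
grasp_force: 59.1
clock: 18.2
eef_pos: [0.6378, 0.0362, 0.0853]
tool_rot: [-0.402, 0.916, -0.0, 0.0]
ft_force: [-0.8, 0.2, 2.7]
grip_width: 0.029
grasp_force: 59.1
0.10979350808838553 11.802428884179811 3.968178724036164 [-0.81364011  0.17166536  2.67170676]
T 0.9805711158201884
0.0028,0.003,0,0.038,0.02,0.0055,0.0062,0,0.075,0.02,0.0081,0.0095,0,0.113,0.02,0.0105,0.0128,0,0.151,0.02,0.0129,0.0162,0,0.189,0.02,0.015,0.0198,0,0.226,0.02,0.0171,0.0234,0,0.264,0.02,0.019,0.027,0,0.302,0.02,0.0208,0.0308,0,0.339,0.02,0.0224,0.0346,0,0.377,0.02
0.0015,0.0039,0,0.038,0.02,0.0028,0.0078,0,0.075,0.02,0.004,0.0118,0,0.113,0.02,0.0051,0.0158,0,0.151,0.02,0.006,0.0198,0,0.189,0.02,0.0067,0.0239,0,0.226,0.02,0.0073,0.028,0,0.264,0.02,0.0077,0.0321,0,0.302,0.02,0.008,0.0363,0,0.339,0.02,0.0081,0.0404,0,0.377,0.02
-0,0.0041,0,0.038,0.02,-0.0002,0.0083,0,0.075,0.02,-0.0006,0.0122,0,0.111,0.02,-0.0009,0.0155,0,0.141,0.02,-0.0014,0.0183,0,0.167,0.02,-0.0018,0.0206,0,0.189,0.02,-0.0021,0.0224,0,0.205,0.02,-0.0023,0.0237,0,0.217,0.02,-0.0025,0.0245,0,0.224,0.02,-0.0026,0.0247,0,0.226,0.02
82
[0.72202314 0.15760221 0.012     ]
```

```bash
python3 -m creep '[0.0028,0.003,0,0.038,0.02,0.0055,0.0062,0,0.075,0.02,0.0081,0.0095,0,0.113,0.02,0.0105,0.0128,0,0.151,0.02,0.0129,0.0162,0,0.189,0.02,0.015,0.0198,0,0.226,0.02,0.0171,0.0234,0,0.264,0.02,0.019,0.027,0,0.302,0.02,0.0208,0.0308,0,0.339,0.02,0.0224,0.0346,0,0.377,0.02]'|sed -n '2p;4p'
python3 -m creep '[0.0015,0.0039,0,0.038,0.02,0.0028,0.0078,0,0.075,0.02,0.004,0.0118,0,0.113,0.02,0.0051,0.0158,0,0.151,0.02,0.006,0.0198,0,0.189,0.02,0.0067,0.0239,0,0.226,0.02,0.0073,0.028,0,0.264,0.02,0.0077,0.0321,0,0.302,0.02,0.008,0.0363,0,0.339,0.02,0.0081,0.0404,0,0.377,0.02]'|sed -n '2p;4p'
python3 -m creep '[0,0.0041,0,0.038,0.02,-0.0002,0.0083,0,0.075,0.02,-0.0006,0.0122,0,0.111,0.02,-0.0009,0.0155,0,0.141,0.02,-0.0014,0.0183,0,0.167,0.02,-0.0018,0.0206,0,0.189,0.02,-0.0021,0.0224,0,0.205,0.02,-0.0023,0.0237,0,0.217,0.02,-0.0025,0.0245,0,0.224,0.02,-0.0026,0.0247,0,0.226,0.02]'
python3 - <<'E'
from h import *
C=np.array([.5585,.1122])
for n in("wrist","scene","side"):
    px,K,D,E,o=cam(n); cv2.imwrite(f"pics/p_{n}.png",px[:,:,::-1])
    u=proj([.7235,.157,.012],K,D,E)
    b=near(blobs(px,15,32,130,100),u,60 if n=="wrist" else 12)
    e=np.array(o["eef_pos"][:2])-C
    print(n,u.round(),len(b),b.mean(0) if len(b) else "", "hand",np.hypot(*e),np.arctan2(e[1],e[0]))
    if len(b):
        p=ray(b.mean(0),K,D,E,.012)[:2]-C;print(p,np.arctan2(p[1],p[0]))
    for r in bot.place_of(n,"board_mark")[:1]+bot.place_of(n,"tray_knob")[:1]:
        p=ray(np.array(r["centre"])*[640,400],K,D,E,.117)[:2]-C; print(r["score"],np.hypot(*p),np.arctan2(p[1],p[0]))
E
```

```text
eef_pos: [0.6601, 0.0708, 0.0853]
ft_force: [-1.0, 0.1, 2.7]
eef_pos: [0.6683, 0.1112, 0.0854]
ft_force: [-0.2, -0.3, 3.0]
clock: 20.75
eef_pos: [0.6657, 0.136, 0.0854]
tool_rot: [0.785, -0.619, 0.0, -0.0]
ft_force: [1.1, -1.0, 4.2]
grip_width: 0.0295
grasp_force: 59.9
wrist [235. 206.] 2346 [255.46248934 202.31074169] hand 0.10981132944764349 0.2181414126269401
[0.15068837 0.03819223] 0.24822468271961373
0.72 0.11120667487021343 0.21637073724061454
scene [356. 251.] 84 [356.76190476 251.0952381 ] hand 0.10981479241377752 0.21744475265183108
[0.16352361 0.04531258] 0.27031855499167445
0.79 0.10785646076752999 0.20247291798247752
side [276. 227.] 115 [278.13913043 227.4       ] hand 0.10975298070105738 0.2172118749231894
[0.15741431 0.0406812 ] 0.25290063452274186
0.94 0.11333093014312644 0.2046748278250099
0.7 0.10843880077795172 0.1922629184738682
```

View pics/p_wrist.png

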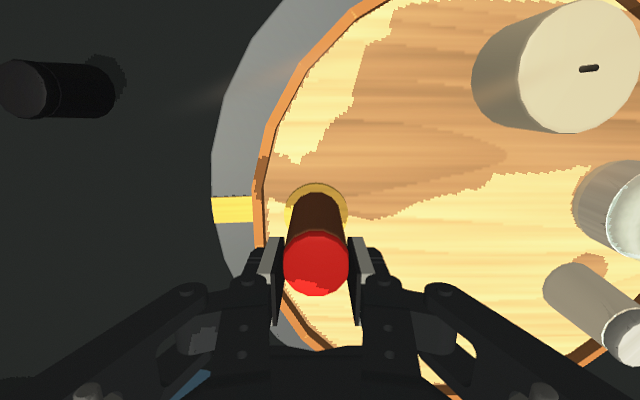

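```bash
python3 - <<'E'
from h import *
C=np.array([.5585,.1122])
px,K,D,E,o=cam("wrist")
b=near(blobs(px,15,32,130,100),(232,209),24); b=b[b[:,0]<250]
print(len(b),b.min(0),b.max(0))
for uv in(b.mean(0),(214,197),(214,223),(248,196),(248,222)):
    p=ray(uv,K,D,E,.012)[:2]-C;print(np.hypot(*p),np.arctan2(p[1],p[0]))
r=near(blobs(px,0,6,150,70),(316,265),45);p=ray(r.mean(0),K,D,E,.115)[:2]-C;print("cap",np.hypot(*p),np.arctan2(p[1],p[0]))
# slate edge circle check near: tray centre via knob axis
print(o["eef_pos"])
E
```

```text
979 [211 196] [249 223]
0.17471856358943455 0.2768073105531335
0.1865410734731929 0.2231731247376589
0.18925601761916247 0.3338711245782934
0.1608088324763511 0.21648809825757862
0.16295618790447364 0.34468036438063004
cap 0.11010214631356932 0.2240549701374596
[0.6657024  0.13590964 0.08534642]
```

The tray's things stand upright. The brass bar is at (232,209) and the cap at (316,265), so about 0.054 rad remains.

```bash
python3 -m creep '[-0.0003,0.001,0,0.01,0.02,-0.0006,0.0025,0,0.024,0.02,-0.001,0.004,0,0.038,0.02,-0.0012,0.0052,0,0.049,0.02,-0.0014,0.0058,0,0.054,0.02,-0.0014,0.0058,0,0.054,0.02,-0.0014,0.0058,0,0.054,0.02,-0.0014,0.0058,0,0.054,0.02,-0.0014,0.0058,0,0.054,0.02,-0.0014,0.0058,0,0.054,0.02]'
python3 - <<'E'
from h import *
o=bot.get_obs();e=np.array(o["eef_pos"][:2])-[.5585,.1122];print(np.hypot(*e),np.arctan2(e[1],e[0]),o["ft_force"])
E
python3 -m creep '[0,0,0,0,0.03,0,0,0,0,0.04,0,0,0,0,0.05,0,0,0,0,0.06,0,0,0,0,0.0854,0,0,0,0,0.0854,0,0,0,0,0.0854,0,0,0,0,0.0854]'
python3 look.py wrist wrist
```

```text
clock: 22.08
eef_pos: [0.6643, 0.1417, 0.0854]
tool_rot: [0.801, -0.598, 0.0, -0.0]
ft_force: [0.8, -0.0, 5.6]
grip_width: 0.0292
grasp_force: 60.0
0.10980105509416406 0.272054265819399 [ 8.07339380e-01 -5.39060347e-03  5.62028328e+00]
clock: 22.75
eef_pos: [0.6638, 0.1417, 0.0848]
tool_rot: [0.801, -0.598, -0.0, 0.0]
ft_force: [-0.1, -1.4, -0.4]
grip_width: 0.0853
grasp_force: 0.0
wrist [22.75, 0.1102, 0.2773, 3546.0] hand r,phi 0.1094 0.2729 z 0.0848 psi 5.001 clk 22.800
wrist [22.8, 0.1102, 0.2776, 3546.0] hand r,phi 0.1094 0.2728 z 0.0849 psi 5.001 clk 22.850
```

Released and at rest. I'll lift straight up, check, and look for any residual error.

```bash
python3 -m creep '[0,0,0.02,0,0.0854,0,0,0.05,0,0.0854,0,0,0.09,0,0.0854,-0.01,0,0.13,0,0.0854,-0.03,0,0.17,0,0.0854,-0.06,0,0.2,0,0.0854,-0.08,0,0.22,0,0.0854,-0.08,0,0.22,0,0.0854,-0.08,0,0.22,0,0.0854,-0.08,0,0.22,0,0.0854]'|head -2
python3 look.py wrist side wrist; python3 - <<'E'
from h import *
C=np.array([.5585,.1122])
px,K,D,E,o=cam("wrist")
u=proj([*(C+.172*np.array([np.cos(.272),np.sin(.272)])),.012],K,D,E)
b=near(blobs(px,15,32,130,100),u,20);print(u,len(b));h=cv2.cvtColor(px,cv2.COLOR_RGB2HSV)
p=ray(b.mean(0),K,D,E,.012)[:2]-C;print("brass",b.mean(0),np.hypot(*p),np.arctan2(p[1],p[0]))
E
```

```text
clock: 23.68
eef_pos: [0.5841, 0.1417, 0.3045]
wrist [23.6833, 0.1096, 0.2811, 672.0] hand r,phi 0.0390 0.8564 z 0.3045 psi 5.001 clk 23.733
side [23.7333, 0.1079, 0.284, 66.0] hand r,phi 0.0389 0.8558 z 0.3034 psi 5.001 clk 23.783
wrist [23.7833, 0.1097, 0.2818, 684.0] hand r,phi 0.0388 0.8560 z 0.3027 psi 5.001 clk 23.833
[212.8134174  136.13833292] 375
brass [213.352 135.92 ] 0.17124085301582964 0.2702161408813455
```

View pics/last_wrist.png

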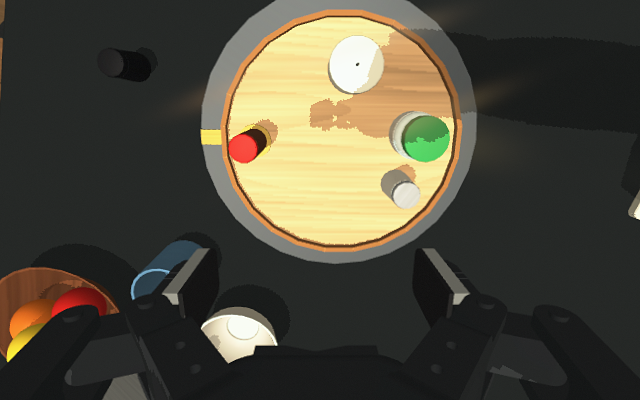

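View pics/last_side.png

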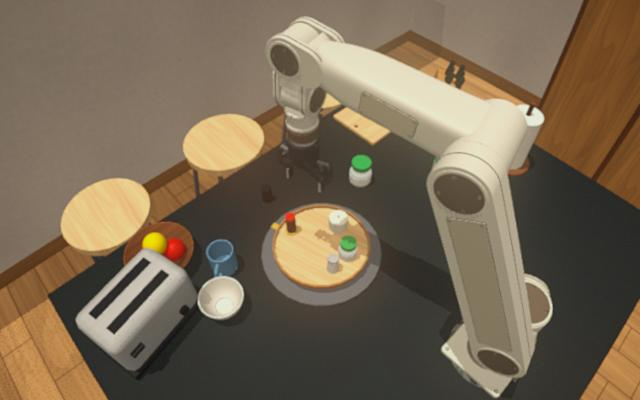

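The knob (244,148) stands in line with the brass bar (211,137) to about 1 mm. The candle, jam and shaker are upright on the tray, the bowl and mug are where they were, and the hand is clear.

```bash
python3 look.py side side; python3 -c "
from workcell import bot; print(bot.job_done())"
```

```text
side [23.8833, 0.1079, 0.284, 66.0] hand r,phi 0.0388 0.8550 z 0.3026 psi 5.000 clk 23.933
side [23.9333, 0.1078, 0.2838, 66.0] hand r,phi 0.0388 0.8547 z 0.3028 psi 5.001 clk 23.983
the job is handed in; nothing more can be done
None
```

I handed the job in at 24 s, verdict not shown: the tray was spun to about 1.15 rad/s and released; the open hand followed the knob for over 6.5 s without touching it, then took hold while it turned and parked it within about 1 mm of the brass mark, everything on the tray upright.

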